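# Dot a lens on the marker and hold it up level while the ink sets

## Task

Dot the amber lens: press the marker's spring lever right down to its stop so that the pin arm swings over onto the lens, and let the lever come fully back up. Then take the lens by its edge, across its diameter, lift it about 10 cm off its rest and hold it there still and level for two seconds so that the wet dots do not run, and finish still holding it in the air. Keep off the inked pin arm, never tip the lens, and leave the other things on the bench where they are.

Things in the scene. Friction and masses are not known exactly. Their poses are not given: they have to be found in the camera images.
- marker: Lens marker, fixed to the bench: grey cast base 200 x 150 x 58 mm high (x -70 to +130, y +-75 mm), round white protractor face on top, brass lens rest post on that face, at the back two grey cheeks 136 mm high that carry the pin arm. Origin at bench level below the lever's hinge; x runs from the front (lever side, facing the robot within 30 degrees) to the back, z up.
- key (a joint): Spring lever of the marker, hinged inside the base about the marker's y axis at x 0, z 34 mm: 0 = up at rest, 0.26 rad = down on its stop. Its finger plate goes down about 30 mm, against about 4 N at first and 8 N at the stop, and springs back up when let go. Geared to the pin arm: at the stop the pins are on the lens.
- key_pad (a point): Middle of the upper face of the lever's finger plate (rubber-faced steel, 40 mm along x, 48 mm along y), out in front of the base at marker x = -113 mm, 115 mm from the lever's hinge. Moves with the lever: 60 mm above the bench at rest, 30 mm at the stop. Axes as the marker's at rest, turning with the lever.
- lens_rest (a point): Centre of the top of the lens rest, a brass post of 34 mm diameter with a rubber top, at marker x = 20 mm, 95 mm above the bench and 37 mm above the base's top. Axes as the marker's.
- lens: Amber glass lens blank: a round disc of 60 mm diameter with a straight 9 mm high edge, its top face domed to 12 mm at the middle, about 70 g. Starts centred on the lens rest, domed side up, overhanging it by 13 mm all round. Origin: centre of its flat underside; z up through the dome.
- pin_arm: Steel arm with a 46 mm crossbar carrying three felt-tipped ink pins. Origin on its hinge, marker x = 115, z = 126 mm. At rest it stands up leaning back, crossbar 90 mm above the hinge, the space over the lens free. As the lever is pressed it swings forward and down in the marker's x-z plane; at the stop it lies over the lens, to 7 mm past the lens's centre, 122 to 131 mm above the bench.
- frame: Bystander: folded silver aviator spectacle frame lying rims up, 46 mm (x) by 140 mm (y), 21 mm high. Origin: centre of its underside.
- case: Bystander: closed black bakelite lens case with a rounded body, 66 mm (x) by 160 mm (y), 40 mm high. Origin: centre of its underside.
- screwdriver: Bystander: small screwdriver with a wooden handle, 150 mm long, lying on the bench along its own x axis, handle to -x.
Mind the look-alikes: they are no part of the job. There is more than one size of the lens; the job needs the smallest.

How it is judged:
By the outcome, as a careful person would: the job done as asked, in the order asked, and still so for the second after the job is handed in, while the arm keeps its last pose, push and grip.
It also fails if it takes over 50 s, if anything falls off the work surface, if the arm or the gripper's body presses on something with over 40 N, if the wrist force passes 120 N, or if a joint passes its speed limit or range.

## Robot

A 6-joint arm with a two-finger parallel gripper is mounted at the origin on the work surface. World frame = base frame: x ahead of the robot, y to its left, z up, the work surface at z = 0. Lengths are in m, angles in rad, forces in N, time in s.
With the tool pointing down it reaches from about 0.25 to 0.775 m from the base axis. Payload 8.9 kg.
Tool frame: the origin (TCP) lies between the finger pads, 19 mm behind the fingertips; this is the grasp point; z points along the fingers, y is the line along which they close (so a half turn about z gives the same grasp; the last joint's range is limited). The gripper opens to 85 mm and grips with 20 to 120 N. Pads are 22 mm wide; open, the fingers measure 114 mm over their backs; the gripper's body (76 mm by 85 mm) begins 54 mm behind the grasp point. The pads swing forward as they close: fully open they stand 13 mm farther back than shut.
Start: joints at [-1.457, 0.291, -0.153, 1.127, 0, 1.431], TCP at [0.131, -0.508, 0.25] pointing down, gripper open.
Joint ranges: [-2.52, 2.52], [-0.91, 1.74], [-1.3, 1.37], [-1.96, 2.02], [-1.52, 1.47], [-3.14, 3.14]. Speed limits (rad/s): [2.22, 2.22, 2.79, 3.14, 3.14, 3.14].

## Interface

Orientations are given as a rotation vector (axis times angle).
In Python, from bench import ctrl gives the robot as it stands. The module is installed in compiled form; this text tells all that it offers.
- The arm moves only by the tool play_rows, never from a script. Its argument "deltas" is a list of rows, each a list of 2 entries, a list of its own where there are three numbers: the shift along the world's x, y, z normalised to -1 to 1, where 1 is 600 mm, then the turn about the world's z normalised to -1 to 1, where 1 is 180 degrees. A call has exactly 5 rows; each row is the pose to reach, as a shift and turn from the pose commanded when the call began, turning the shorter way round; what a row does not reach only later rows make up. A row lasts 1/10 s, in which the tool goes at most 50 mm and 8.59 degrees, less where a joint would pass 70% of its speed; a pose out of reach is approached as far as the arm can. A call with a number of a shift or a turn outside -1 to 1 is refused whole. A call with a gripper value outside its range is refused whole. "grip" is the opening, from 0 (shut) to 1 (fully open), set as the call begins (left out, the last holds). The fingers move at their own pace and stop on an object; the grip force is fixed at half the most. Time passes only in rows, so rows that repeat a pose let the fingers close, or fill a call up. It gives the time, the measured TCP pose, the force, the opening and the grip force at its end, in the units of the state.
- ctrl.read_state(): the state, without advancing time (a new reading comes with each control period).
- ctrl.snapshot(name): name is "scene" or "top"; returns a dict with "color" (400x640x3 uint8, blue, green, red), "fx", "fy", "cx", "cy" (pixels), "camera_from_world" (4x4, takes a point from world to camera coordinates). Camera axes: x right, y down, z forward; pixel columns grow to the right and rows downward; lengths in m; the calibration is good to about 2 mm. A picture is of the moment at which its call begins. There is no depth.
- ctrl.job_done(): hands the job in; it is judged then, once.
The state is a dict: "time": time; "joints": joint angles; "qd": joint speeds; "effort": joint torques, N m; "eef_pos": TCP position; "eef_rot": TCP orientation; "ft_force": force on the tool from outside, world axes, zero at the start; "wrist_torque": the same for the moment, N m; "finger_gap": finger opening in m; "grip_force": force on a finger pad.
Only numpy, scipy, OpenCV 4.12 (cv2) and the standard library are available. Lean on these libraries where they do the work, as an engineer would, in place of code of your own. Each camera call takes 0.05 s, during which the arm holds its last target. There are 200 camera calls.

## Working session

There is one attempt and no reset: what is moved stays moved. The work goes in short steps, Python scripts to look and compute and a tool call to move; the robot and the scene stay as the last step left them, time stands still between calls to the robot, and variables do not carry over. Pictures are saved under pics/ and viewed, at most 10 in all, crops included, and the job is handed in when it is done.

Besides the shell and the picture viewer there is one more tool, called after ">>>" in YAML: its name, and indented under it one key for each argument. play_rows: Moves the arm, as the interface text tells. Scaled input: -1 to 1 covers 600 mm each way for a shift and 180 degrees each way for a turn. Its arguments: {"type":"object","properties":{"deltas":{"type":"array"},"grip":{"type":"number"}},"required":["deltas"]}

```bash
mkdir -p pics; python3 - <<'E'
from bench import ctrl
import cv2,numpy as np,pickle
for n in("top","scene"):
    s=ctrl.snapshot(n); pickle.dump(s,open(n+".pkl","wb")); cv2.imwrite(f"pics/{n}0.png",s["color"])
    print(n,s["fx"],s["fy"],s["cx"],s["cy"],np.round(s["camera_from_world"],4).tolist())
st=ctrl.read_state();print(st)
E
```

```text
top 445.4925748484037 445.4925748484037 321.8203869535293 198.87009962871718 [[0.0197, -0.9998, 0.005, -0.0152], [-0.9979, -0.02, -0.062, 0.6491], [0.062, -0.0037, -0.9981, 1.3373], [0.0, 0.0, 0.0, 1.0]]
scene 377.5140254436499 377.5140254436499 312.68290068354884 203.1383497181723 [[-0.4694, 0.8828, -0.0163, 0.2832], [0.5876, 0.2985, -0.7521, -0.2882], [-0.6591, -0.3626, -0.6588, 1.4119], [0.0, 0.0, 0.0, 1.0]]
{'time': 0.1, 'joints': array([-1.45732330e+00,  2.91233528e-01, -1.54063658e-01,  1.12671713e+00,
       -7.19660549e-06,  1.43152065e+00]), 'qd': array([-0.00022556, -0.00212434,  0.0011408 ,  0.00075548,  0.00038692,
       -0.0003065 ]), 'effort': array([ 3.14845216e-03, -5.37979960e+01,  3.31918001e+01,  9.44571773e-03,
       -8.14465807e-05,  2.56700048e-06]), 'eef_pos': array([ 0.13125449, -0.50792847,  0.24947997]), 'eef_rot': array([-3.11533139e+00, -3.95807309e-01, -1.33735634e-05]), 'ft_force': array([-0.78657693, -1.02639801, -0.45141455]), 'wrist_torque': array([-0.00121922,  0.00623695, -0.00364646]), 'grip_force': 0.0, 'finger_gap': 0.08517247728794716}
```

View pics/top0.png

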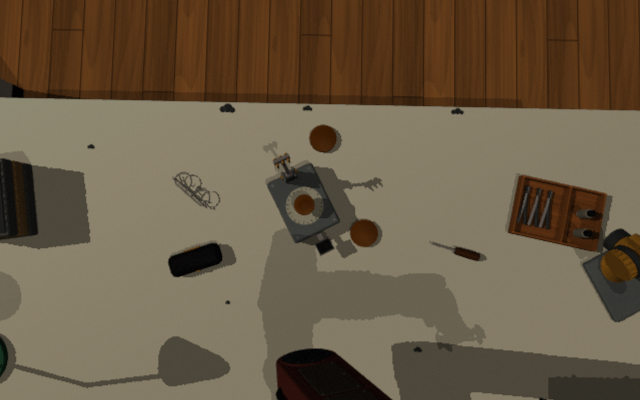

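View pics/scene0.png

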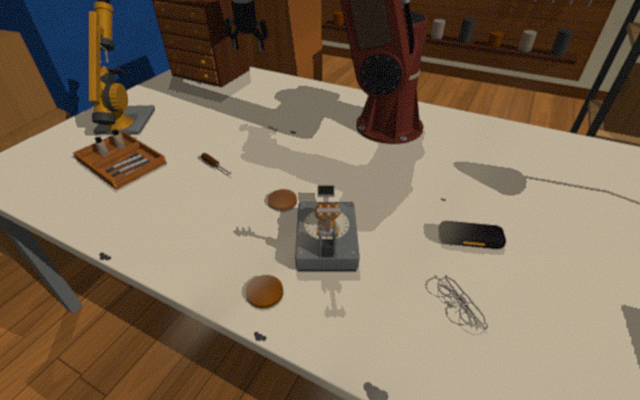

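The top view shows the marker at about (303,203), its lens at (304,205) and the lever pad at (325,246). Two larger decoy discs lie on the bench at (322,138) and (364,233). I'll zoom in to measure.

```bash
cat > h.py <<'E'
import numpy as np,cv2,pickle
def ray(s,u,v,z):
    T=s["camera_from_world"];R=T[:3,:3];c=-R.T@T[:3,3]
    d=R.T@np.array([(u-s["cx"])/s["fx"],(v-s["cy"])/s["fy"],1]);return c+d*(z-c[2])/d[2]
def proj(s,p):
    q=s["camera_from_world"]@np.append(p,1);return np.array([s["fx"]*q[0]/q[2]+s["cx"],s["fy"]*q[1]/q[2]+s["cy"]])
E
python3 - <<'E'
from h import *
s=pickle.load(open("top.pkl","rb"))
c=s["color"][140:265,250:390]
cv2.imwrite("pics/z.png",cv2.resize(c,None,fx=5.6,fy=4.8*5.6/4.8*0.857,interpolation=cv2.INTER_CUBIC)) if 0 else cv2.imwrite("pics/z.png",cv2.resize(c[:100+25],None,fx=4.8,fy=4.8,interpolation=cv2.INTER_CUBIC))
hsv=cv2.cvtColor(s["color"],cv2.COLOR_BGR2HSV)
m=((hsv[...,1]>140)&(hsv[...,2]>60)&(hsv[...,0]<20)).astype(np.uint8);m[:120]=0
n,l,st,ce=cv2.connectedComponentsWithStats(m)
for i in range(1,n):
    if st[i][4]>60: print(st[i],ce[i],ray(s,*ce[i],.104))
print(ray(s,325,246,.06))
E
```

```text
[310 125  23  26 292] [319.43493151 141.24315068] [0.81031484 0.00822464 0.104     ]
[ 509  175   98   76 2959] [559.50050693 212.73335586] [ 0.61800856 -0.68252482  0.104     ]
[294 195  20  20 191] [301.91623037 206.41884817] [0.62137279 0.05445606 0.104     ]
[351 223  27  24 399] [361.5914787  235.45363409] [ 0.54209561 -0.11713614  0.104     ]
[615 234  25  21 255] [630.65098039 242.23529412] [ 0.53789996 -0.88476752  0.104     ]
[600 249  37  33 858] [617.62004662 265.67832168] [ 0.47078714 -0.84606936  0.104     ]
[ 0.50829738 -0.01417882  0.06      ]
```

View pics/z.png

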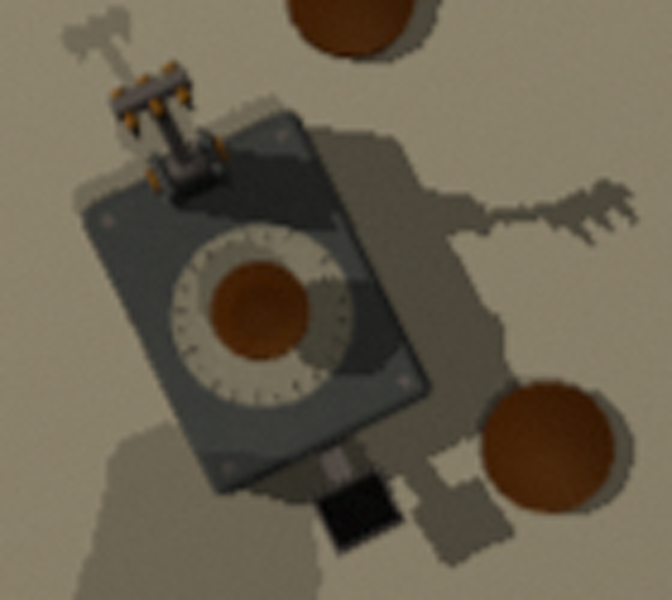

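The crop shows the lens at (260,310) on the protractor, the pad at (358,512) and the base top corners at (85,212), (292,112), (428,388) and (218,492). A decoy sits at (548,446). I'll fit the marker pose from these.

```bash
python3 - <<'E'
from h import *
from scipy.optimize import least_squares
s=pickle.load(open("top.pkl","rb"))
pts=[((260,310),(20,0,104)),((358,512),(-113,0,60)),((85,212),(130,75,58)),((292,112),(130,-75,58)),((428,388),(-70,-75,58)),((218,492),(-70,75,58))]
px=[np.array([250+(u+.5)/4.8-.5,140+(v+.5)/4.8-.5]) for (u,v),_ in pts]
def W(p,m):
    c,q=np.cos(p[2]),np.sin(p[2]);m=np.array(m)/1000
    return np.array([p[0]+c*m[0]-q*m[1],p[1]+q*m[0]+c*m[1],m[2]])
f=lambda p:np.ravel([proj(s,W(p,m))-u for (_,m),u in zip(pts,px)])
r=least_squares(f,[.6,0,.4],loss="soft_l1");p=r.x
print(p,np.degrees(p[2]),np.round(f(p).reshape(-1,2),1))
print("pad",W(p,(-113,0,60)),ray(s,*px[1],.06),"stop",W(p,(-113,0,30)),"lens",W(p,(20,0,95)),ray(s,*px[0],.104))
sc=pickle.load(open("scene.pkl","rb"))
for n,m in(("pad",(-113,0,60)),("lens",(20,0,107)),("c",(130,75,58)),("c",(130,-75,58))): print(n,proj(sc,W(p,m)))
dc=ray(s,250+548/4.8-.4,140+446/4.8-.4,.006);print("decoy",dc)
g=s["color"]
from bench import ctrl
from scipy.spatial.transform import Rotation as R
M=R.from_rotvec(ctrl.read_state()["eef_rot"]).as_matrix();print("tool y",np.degrees(np.arctan2(M[1,1],M[0,1])),M[:,2])
E
```

```text
[0.60928799 0.0401793  0.47824143] 27.40121532415506 [[-0.   0.3]
 [ 0.  -0.5]
 [-2.1 -0.6]
 [ 0.2 -1.9]
 [ 1.7  0.9]
 [-0.1  1.8]]
pad [ 0.50896596 -0.0118254   0.06      ] [ 0.50745879 -0.01180711  0.06      ] stop [ 0.50896596 -0.0118254   0.03      ] lens [0.6270441  0.04938367 0.095     ] [0.62785512 0.04930515 0.104     ]
pad [324.61251466 189.44619165]
lens [325.43522801 209.16913966]
c [359.03145158 257.44904766]
c [293.1339591  257.62616093]
decoy [ 0.54942983 -0.13292863  0.006     ]
tool y -75.51856041826683 [-1.45062272e-04  1.20933635e-03 -9.99999258e-01]
```

>>> play_rows:
  deltas:
    - [[0.042,0.055,0],0.015]
    - [[0.084,0.11,0],0.03]
    - [[0.126,0.165,0],0.045]
    - [[0.168,0.22,0],0.06]
    - [[0.21,0.276,0],0.0717]
  grip: 0

```text
time: 0.6
eef_pos: [0.2579, -0.3412, 0.2498]
eef_rot: [-3.052, -0.746, -0.0]
ft_force: [1.8, -0.7, 0.6]
finger_gap: 0.012
grip_force: 0.0
```

>>> play_rows:
  deltas:
    - [[0.042,0.055,0],0]
    - [[0.084,0.11,0],0]
    - [[0.126,0.165,0],0]
    - [[0.168,0.22,0],0]
    - [[0.21,0.276,0],0]

```text
time: 1.1
eef_pos: [0.384, -0.1756, 0.25]
eef_rot: [3.052, 0.744, -0.0]
ft_force: [0.3, -0.3, -0.3]
finger_gap: -0.0001
grip_force: 0.0
```

>>> play_rows:
  deltas:
    - [[0.042,0.055,0],0]
    - [[0.084,0.11,0],0]
    - [[0.126,0.165,0],0]
    - [[0.168,0.22,0],0]
    - [[0.207,0.275,0],0]

```text
time: 1.6
eef_pos: [0.5083, -0.0104, 0.2498]
eef_rot: [-3.052, -0.744, 0.0]
ft_force: [1.1, 0.2, -0.2]
finger_gap: -0.0002
grip_force: 0.0
```

>>> play_rows:
  deltas:
    - [[0,-0.002,-0.06],0]
    - [[0,-0.002,-0.12],0]
    - [[0,-0.002,-0.18],0]
    - [[0,-0.002,-0.23],0]
    - [[0,-0.002,-0.25],0]

```text
time: 2.1
eef_pos: [0.5055, -0.0129, 0.0973]
eef_rot: [-3.05, -0.744, 0.007]
ft_force: [-0.3, -0.5, 1.1]
finger_gap: 0.0001
grip_force: 0.0
```

>>> play_rows:
  deltas:
    - [[0,0,-0.01],0]
    - [[0,0,-0.02],0]
    - [[0,0,-0.03],0]
    - [[0,0,-0.035],0]
    - [[0,0,-0.04],0]

```text
time: 2.6
eef_pos: [0.5077, -0.0136, 0.0764]
eef_rot: [3.052, 0.743, 0.001]
ft_force: [-1.8, -2.4, 3.7]
finger_gap: 0.0004
grip_force: 1.8
```

>>> play_rows:
  deltas:
    - [[0,0,-0.008],0]
    - [[0,0,-0.016],0]
    - [[0,0,-0.024],0]
    - [[0,0,-0.03],0]
    - [[0,0,-0.034],0]

```text
time: 3.1
eef_pos: [0.507, -0.0138, 0.0553]
eef_rot: [3.052, 0.743, -0.002]
ft_force: [-4.4, -3.1, 8.1]
finger_gap: 0.0
grip_force: 3.7
```

```bash
python3 - <<'E'
from bench import ctrl
import cv2,numpy as np
a=ctrl.snapshot("scene")["color"][150:280,240:400];b=ctrl.snapshot("top")["color"][140:270,240:400]
cv2.imwrite("pics/p1.png",cv2.resize(np.vstack([a,b])[:,:],None,fx=2.3,fy=2.3,interpolation=cv2.INTER_CUBIC))
st=ctrl.read_state();print(st["eef_pos"],st["ft_force"],st["wrist_torque"])
E
```

```text
[ 0.50696888 -0.01375999  0.05523509] [-3.50405367 -4.25961427  5.89711159] [-0.7764419   0.9351067   0.02975149]
```

View pics/p1.png

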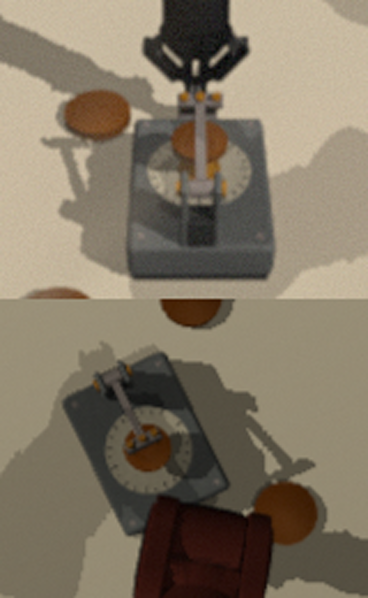

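The lever is partly down, and the pin arm in the top crop is close over the lens centre. I'll continue to the stop in small steps.

>>> play_rows:
  deltas:
    - [[0,0,-0.002],0]
    - [[0,0,-0.004],0]
    - [[0,0,-0.006],0]
    - [[0,0,-0.008],0]
    - [[0,0,-0.01],0]

```text
time: 3.7
eef_pos: [0.507, -0.0138, 0.0495]
eef_rot: [3.052, 0.743, -0.002]
ft_force: [-4.9, -2.3, 8.0]
finger_gap: -0.0001
grip_force: 4.2
```

>>> play_rows:
  deltas:
    - [[0,0,-0.001],0]
    - [[0,0,-0.002],0]
    - [[0,0,-0.003],0]
    - [[0,0,-0.003],0]
    - [[0,0,-0.003],0]

```text
time: 4.2
eef_pos: [0.5071, -0.0138, 0.0487]
eef_rot: [3.051, 0.743, -0.001]
ft_force: [-8.8, -3.4, 22.5]
finger_gap: 0.0002
grip_force: 11.7
```

The force jumped to 22 N while the tool lagged its command, so the lever is on its stop. Releasing it now.

>>> play_rows:
  deltas:
    - [[0,0,0.01],0]
    - [[0,0,0.025],0]
    - [[0,0,0.045],0]
    - [[0,0,0.065],0]
    - [[0,0,0.085],0]

```text
time: 4.7
eef_pos: [0.5076, -0.0131, 0.0998]
eef_rot: [-3.052, -0.744, -0.0]
ft_force: [-0.6, 0.1, -0.2]
finger_gap: -0.0002
grip_force: 0.0
```

>>> play_rows:
  deltas:
    - [[0,0,0.06],0]
    - [[0,0,0.13],0]
    - [[0,0,0.2],0]
    - [[0,0,0.24],0]
    - [[0,0,0.25],0]
  grip: 1

```text
time: 5.2
eef_pos: [0.5088, -0.0134, 0.2523]
eef_rot: [3.05, 0.744, 0.007]
ft_force: [-0.2, -0.7, -0.1]
finger_gap: 0.0722
grip_force: 0.0
```

```bash
python3 - <<'E'
from bench import ctrl
import cv2,numpy as np,pickle
s=ctrl.snapshot("scene");t=ctrl.snapshot("top");pickle.dump(t,open("top2.pkl","wb"));pickle.dump(s,open("scene2.pkl","wb"))
a=s["color"][150:280,240:400];b=t["color"][140:270,240:400]
cv2.imwrite("pics/p2.png",cv2.resize(np.hstack([a,b]),None,fx=2.5,fy=2.5,interpolation=cv2.INTER_CUBIC))
st=ctrl.read_state();print(st["eef_pos"],st["ft_force"],st["finger_gap"],st["joints"])
E
```

```text
[ 0.50782512 -0.01323504  0.24963487] [-0.31203036  0.76734156 -0.52548677] 0.08495862561172686 [-1.70159092e-01  2.57420938e-01 -1.99980982e-01  1.11183048e+00
  1.66324288e-04  2.49322449e+00]
```

View pics/p2.png

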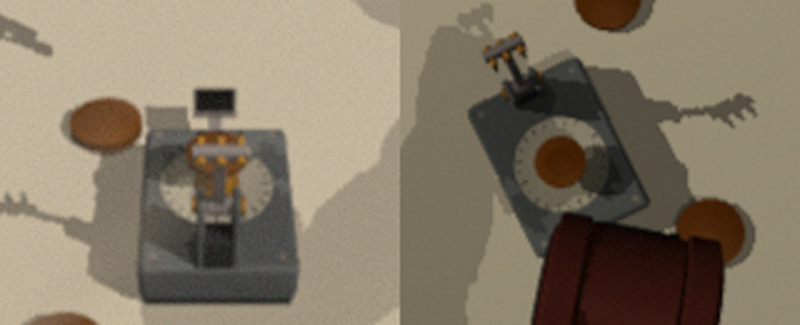

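The pin arm stands back up at (503,45) and the lever pad is up at (215,100). I'll refine the lens centre and check for dots by differencing the top images.

```bash
python3 - <<'E'
from h import *
a,b=[pickle.load(open(f,"rb")) for f in("top.pkl","top2.pkl")]
for s in(a,b):
    h=cv2.cvtColor(s["color"],cv2.COLOR_BGR2HSV)
    for sat in(110,150):
        m=((h[...,1]>sat)&(h[...,0]<20)).astype(np.uint8);k=np.zeros_like(m);k[188:222,286:322]=m[188:222,286:322]
        c=cv2.findContours(k,0,1)[0];c=max(c,key=cv2.contourArea);(u,v),r=cv2.minEnclosingCircle(c);M=cv2.moments(c)
        u2,v2=M["m10"]/M["m00"],M["m01"]/M["m00"]
        print(sat,u,v,r,ray(s,u,v,.104)[:2],u2,v2,ray(s,u2,v2,.104)[:2])
print(b["color"][196:214,294:314,2].astype(int)-a["color"][196:214,294:314,2])
E
```

```text
110 303.838134765625 204.2949676513672 10.519606590270996 [0.62755176 0.04910618] 303.74853801169587 204.28708133971293 [0.62756919 0.04936246]
150 303.7112731933594 204.3309783935547 10.042052268981934 [0.62744158 0.04946605] 303.73264486517496 204.37578886976476 [0.62731471 0.04940219]
110 303.86395263671875 204.31271362304688 10.531707763671875 [0.6275025  0.04903135] 303.7437929212889 204.33280507131536 [0.62743821 0.0493731 ]
150 303.8974304199219 204.44871520996094 10.221078872680664 [0.62711566 0.04892713] 303.76110174255194 204.45587408656547 [0.62708741 0.04931586]
[[ 10  11   7  11   8   6   9   8   5   6   7   6   7   6   8   7   8  14
   13  12]
 [ 11   9  10   8   8   6   6   6   7   6   9   7   8   8   6   7   7  10
   13  10]
 [ 10  10   9  10   8   5   8   6   6   6   5   5   7   7   7   8   6   8
    8  11]
 [  9   8   7   5   6   6   7   7   5   4   7   6   7   6   8   5   6   6
    7  10]
 [ 11   9   9   7   7   8   7   5   7   5   7   7   7   7  10   6   3   6
    7   9]
 [  9   5   9   8   7   7   5   5   4   6   6   6   6   8   6   7   6   8
    9   6]
 [  8   9
[... 311 characters left out ...]
   5   8
    3   6]
 [  9   8   9   8   7   7   7   5   8   5   6   7   9   8   5   6   6   7
    5   6]
 [  7   7   9   9   5   7   6   5   7   7   5   8   9   9   6   6   6   5
    3   3]
 [  3   7   7   9  10   6   5   5   5   7   8   8   8   6   7   5   5   6
    4   1]
 [ -7   3   5   6   7   8   7   8   8   6   8   9   7   8   7   5   6   4
    4  -3]
 [-12  -8   5   5   7   9   8   7   8   6   7   9   6   8   8   5   5   8
    0 -11]
 [-15 -14  -2   5   7   5   6   9   8   7   4   9   4   6   6   6   6   2
  -10 -18]
 [-17 -17 -10  -3   3   7   8   6   6   6   6   7   3   4   4   7  -2  -7
  -16 -17]
 [-14 -16 -14 -15  -7   1   6   8   5   6   4   7   7   5   4   1 -10 -13
  -19 -17]]
```

>>> play_rows:
  deltas:
    - [[0.04,0.021,0],0]
    - [[0.08,0.042,0],0]
    - [[0.125,0.065,0],0]
    - [[0.17,0.09,0],0]
    - [[0.1995,0.104,0],0]

```text
time: 5.8
eef_pos: [0.6277, 0.0503, 0.2464]
eef_rot: [-3.051, -0.745, 0.004]
ft_force: [-0.5, -0.7, -0.1]
finger_gap: 0.0853
grip_force: 0.0
```

>>> play_rows:
  deltas:
    - [[0,0,-0.03],0]
    - [[0,0,-0.06],0]
    - [[0,0,-0.09],0]
    - [[0,0,-0.11],0]
    - [[0,0,-0.12],0]

```text
time: 6.3
eef_pos: [0.626, 0.0491, 0.1744]
eef_rot: [-3.051, -0.743, 0.005]
ft_force: [-0.1, 0.2, -0.4]
finger_gap: 0.0852
grip_force: 0.0
```

```bash
python3 - <<'E'
from bench import ctrl
import cv2,numpy as np
s=ctrl.snapshot("scene");a=s["color"][120:270,240:410]
cv2.imwrite("pics/p3.png",cv2.resize(a,None,fx=4,fy=4,interpolation=cv2.INTER_CUBIC))
st=ctrl.read_state();print(st["eef_pos"],st["eef_rot"],st["ft_force"],st["finger_gap"])
E
```

```text
[0.6260375  0.04910554 0.17438607] [-3.05131846 -0.74343457  0.00513082] [-1.11513131  0.20070218 -0.42064109] 0.08510786142123598
```

View pics/p3.png

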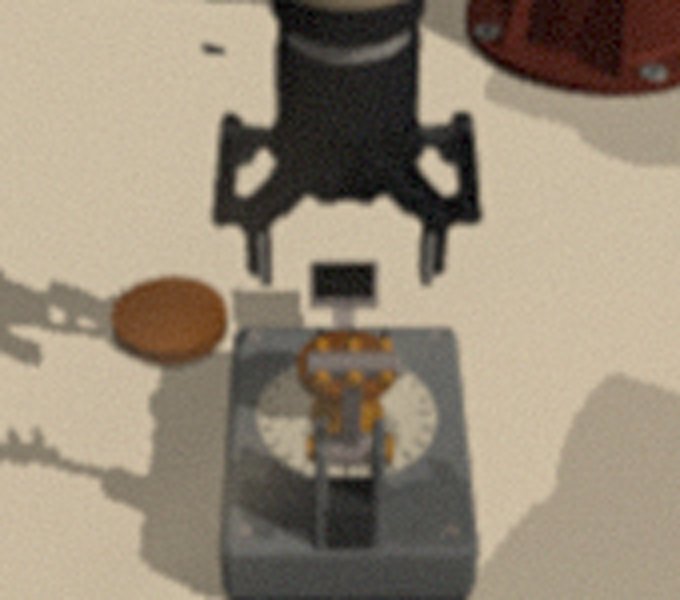

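The fingers straddle the lens symmetrically (tips at x≈263 and 430, lens centre at 347), and the tip height matches the model. Descending and closing.

>>> play_rows:
  deltas:
    - [[0.002,0,-0.03],0]
    - [[0.002,0,-0.07],0]
    - [[0.002,0,-0.1],0]
    - [[0.002,0,-0.125],0]
    - [[0.002,0,-0.137],0]

```text
time: 6.85
eef_pos: [0.628, 0.0491, 0.0937]
eef_rot: [-3.052, -0.744, 0.002]
ft_force: [0.3, -0.5, 0.1]
finger_gap: 0.0855
grip_force: 0.0
```

>>> play_rows:
  deltas:
    - [[0,0,0],0]
    - [[0,0,0],0]
    - [[0,0,0],0]
    - [[0,0,0],0]
    - [[0,0,0],0]

```text
time: 7.35
eef_pos: [0.6287, 0.0491, 0.0952]
eef_rot: [3.052, 0.744, 0.001]
ft_force: [-0.3, 0.4, 0.1]
finger_gap: 0.0854
grip_force: 0.0
```

>>> play_rows:
  deltas:
    - [[-0.001,0,-0.003],0]
    - [[-0.002,0,-0.005],0]
    - [[-0.002,0,-0.005],0]
    - [[-0.002,0,-0.005],0]
    - [[-0.002,0,-0.005],0]
  grip: 0.75

```text
time: 7.85
eef_pos: [0.6272, 0.0491, 0.0916]
eef_rot: [-3.052, -0.744, 0.0]
ft_force: [0.0, -0.3, -0.2]
finger_gap: 0.0639
grip_force: 0.0
```

>>> play_rows:
  deltas:
    - [[0,0,0],0]
    - [[0,0,0],0]
    - [[0,0,0],0]
    - [[0,0,0],0]
    - [[0,0,0],0]
  grip: 0.6

```text
time: 8.35
eef_pos: [0.6273, 0.0491, 0.0921]
eef_rot: [3.052, 0.744, 0.001]
ft_force: [-2.1, -0.7, 6.4]
finger_gap: 0.0584
grip_force: 63.1
```

Gripped at 58.4 mm with 63 N. Lifting smoothly.

>>> play_rows:
  deltas:
    - [[0,0,0.002],0]
    - [[0,0,0.005],0]
    - [[0,0,0.01],0]
    - [[0,0,0.018],0]
    - [[0,0,0.028],0]
  grip: 0.5

```text
time: 8.85
eef_pos: [0.6271, 0.0491, 0.1087]
eef_rot: [-3.052, -0.744, 0.0]
ft_force: [-0.0, -0.6, -0.2]
finger_gap: 0.058
grip_force: 64.0
```

>>> play_rows:
  deltas:
    - [[0,0,0.012],0]
    - [[0,0,0.026],0]
    - [[0,0,0.04],0]
    - [[0,0,0.054],0]
    - [[0,0,0.068],0]

```text
time: 9.35
eef_pos: [0.6273, 0.0491, 0.1501]
eef_rot: [3.052, 0.744, 0.001]
ft_force: [0.2, -0.2, -0.2]
finger_gap: 0.0582
grip_force: 64.0
```

>>> play_rows:
  deltas:
    - [[0,0,0.014],0]
    - [[0,0,0.028],0]
    - [[0,0,0.042],0]
    - [[0,0,0.054],0]
    - [[0,0,0.063],0]

```text
time: 9.85
eef_pos: [0.6274, 0.0491, 0.1878]
eef_rot: [3.052, 0.744, 0.001]
ft_force: [-0.2, -0.3, -0.5]
finger_gap: 0.0581
grip_force: 64.0
```

>>> play_rows:
  deltas:
    - [[0,0,0.004],0]
    - [[0,0,0.007],0]
    - [[0,0,0.008],0]
    - [[0,0,0.008],0]
    - [[0,0,0.008],0]

```text
time: 10.35
eef_pos: [0.6271, 0.0491, 0.1915]
eef_rot: [-3.052, -0.744, 0.001]
ft_force: [0.3, -0.6, -1.1]
finger_gap: 0.0581
grip_force: 64.0
```

```bash
python3 - <<'E'
from bench import ctrl
import cv2,numpy as np
s=ctrl.snapshot("scene");a=s["color"][100:270,240:410]
cv2.imwrite("pics/p4.png",cv2.resize(a,None,fx=3.5,fy=3.5,interpolation=cv2.INTER_CUBIC))
st=ctrl.read_state();print(st["eef_pos"],st["eef_rot"],st["ft_force"],st["wrist_torque"],st["finger_gap"])
E
```

```text
[0.62708269 0.04908735 0.19153852] [-3.05215799e+00 -7.43735065e-01  6.17603486e-04] [-1.39391172  0.11793943  0.31140492] [ 0.00945373  0.00588093 -0.0559606 ] 0.05814795609048269
```

View pics/p4.png

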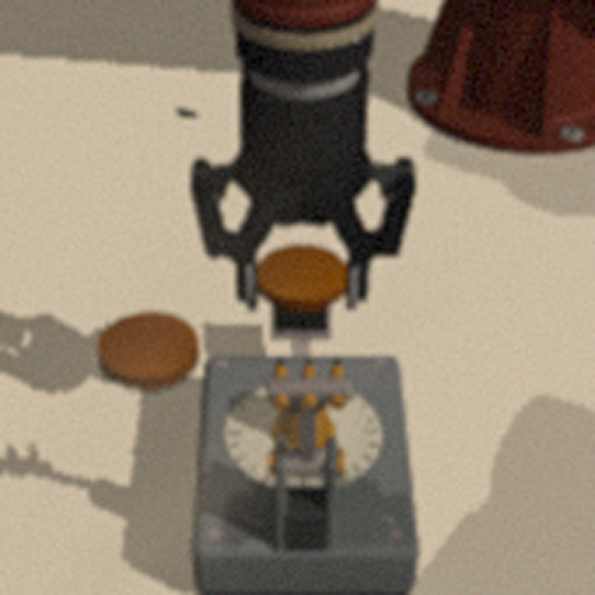

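The lens is held level between the pads at (303,277), with the rest empty below and the bystanders I can see unmoved. Holding for over 2 s.

>>> play_rows:
  deltas:
    - [[0,0,0],0]
    - [[0,0,0],0]
    - [[0,0,0],0]
    - [[0,0,0],0]
    - [[0,0,0],0]

```text
time: 10.9
eef_pos: [0.6272, 0.0491, 0.1918]
eef_rot: [-3.052, -0.744, 0.0]
ft_force: [-0.0, -0.8, -1.1]
finger_gap: 0.058
grip_force: 64.0
```

>>> play_rows:
  deltas:
    - [[0,0,0],0]
    - [[0,0,0],0]
    - [[0,0,0],0]
    - [[0,0,0],0]
    - [[0,0,0],0]

```text
time: 11.4
eef_pos: [0.6272, 0.0491, 0.1918]
eef_rot: [-3.052, -0.744, -0.0]
ft_force: [0.4, 0.6, -0.5]
finger_gap: 0.0584
grip_force: 64.0
```

>>> play_rows:
  deltas:
    - [[0,0,0],0]
    - [[0,0,0],0]
    - [[0,0,0],0]
    - [[0,0,0],0]
    - [[0,0,0],0]

```text
time: 11.9
eef_pos: [0.6272, 0.0491, 0.1918]
eef_rot: [3.052, 0.744, 0.0]
ft_force: [0.3, -0.4, -0.6]
finger_gap: 0.0581
grip_force: 64.0
```

>>> play_rows:
  deltas:
    - [[0,0,0],0]
    - [[0,0,0],0]
    - [[0,0,0],0]
    - [[0,0,0],0]
    - [[0,0,0],0]

```text
time: 12.4
eef_pos: [0.6272, 0.0491, 0.1918]
eef_rot: [-3.052, -0.744, 0.0]
ft_force: [-0.0, -0.7, -0.4]
finger_gap: 0.0583
grip_force: 64.0
```

>>> play_rows:
  deltas:
    - [[0,0,0],0]
    - [[0,0,0],0]
    - [[0,0,0],0]
    - [[0,0,0],0]
    - [[0,0,0],0]

```text
time: 12.9
eef_pos: [0.6272, 0.0491, 0.1918]
eef_rot: [-3.052, -0.744, 0.0]
ft_force: [-0.5, -0.9, -1.1]
finger_gap: 0.058
grip_force: 64.0
```

>>> play_rows:
  deltas:
    - [[0,0,0],0]
    - [[0,0,0],0]
    - [[0,0,0],0]
    - [[0,0,0],0]
    - [[0,0,0],0]

```text
time: 13.4
eef_pos: [0.6272, 0.0491, 0.1918]
eef_rot: [-3.052, -0.744, -0.0]
ft_force: [-0.0, 0.1, -0.2]
finger_gap: 0.0582
grip_force: 64.0
```

```bash
python3 -c "
from bench import ctrl
s=ctrl.read_state();print(s['time'],s['eef_pos'],s['finger_gap'],s['grip_force']);print(ctrl.job_done())"
```

```text
13.4 [0.62722942 0.04908138 0.19182776] 0.058204605039112116 64.01346445083618
the job is handed in; nothing more can be done
None
```

The job is handed in at 13.4 s: I pressed the lever to its stop and let it come fully back up, then lifted the lens about 10 cm and held it still and level for 3 s, and it is still in the gripper; the ink dots were too small to see in the camera images, so contact is inferred from the jump in force at the stop.

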